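# Turn the caddy's flip-over cover onto the other bay

## Robot

A 6-joint arm with a two-finger parallel gripper is mounted at the origin on the work surface. World frame = base frame: x ahead of the robot, y to its left, z up, the work surface at z = 0. Lengths are in mm, angles in rad, forces in N, time in s.
With the tool pointing down it reaches from about 375 to 975 mm from the base axis. Payload 3.8 kg.
Tool frame: the origin (TCP) lies midway between the tips of the shut fingers; the grasp point (between the pads) lies ctrl.pinch_z behind it (ctrl.pinch_z is the distance from the TCP to the grasp point, in mm); z points along the fingers, y is the direction in which the jaws open and shut (so a half turn about z gives the same grasp; the last joint's range is limited). The gripper opens to 88 mm and grips with 3 to 60 N. Pads are 18 mm wide; open, the fingers measure 123 mm over their backs; the gripper's body (75 mm by 187 mm) begins 45 mm behind the grasp point.
Start: joints at [1.234, 0.264, 1.604, -0, 1.274, -0.037], TCP at [199.345, 644.887, 238.706] pointing down, gripper open.
Joint ranges: [-2.63, 2.63], [-0.94, 2.18], [0.31, 2.57], [-1.31, 4.45], [0, 2.66], [-2.55, 2.55]. Speed limits (rad/s): [2.57, 2.57, 3.14, 3.14, 3.14, 3.14].

## Interface

Orientations are given as a rotation vector (axis times angle).
In Python, from plant import ctrl, imaging gives the robot as it stands.
- The arm moves only by the shell command python3 -m creep 'ROWS' [OPENING] [FORCE]. ROWS is a JSON object of lists of equal length, an entry for each row: "offset": the shift along the tool's x, y, z in cm, a list of three; "dr": the turn, a rotation vector about the tool's x, y, z in degrees, a list of three. In form: {"offset": [[tx, ty, tz], ...], "dr": [[wx, wy, wz], ...]}. A call has 1 to 20 rows; each row is the pose to reach, as a shift and turn from the pose commanded when the call began, along the tool's axes at that moment; what a row does not reach only later rows make up. A row lasts 1/12 s, in which the tool goes at most 41.7 mm and 7.16 degrees, less where a joint would pass 70% of its speed; a pose out of reach is approached as far as the arm can. A call with a gripper value outside its range is refused whole. OPENING is the closure, from 0 (fully open) to 1 (shut), set as the call begins (- or left out, the last holds). The fingers move at their own pace and stop on an object; FORCE is the grip in N (left out, the last holds). Time passes only in rows, so rows that repeat a pose let the fingers close. It gives the time, the measured TCP pose, the force and the opening at its end, in the units of the state.
- ctrl.get_obs(): the state, without advancing time (a new reading comes with each control period).
- imaging.snapshot(name): name is "side" or "top" or "wrist"; returns a dict with "color" (400x640x3 uint8, blue, green, red), "depth" (400x640 float32, mm along the optical axis (not along the pixel's ray), 0 where there is no reading), "fx", "fy", "cx", "cy" (pixels), "rvec" (rotation vector, rad) and "tvec" (3), from world to camera coordinates, as OpenCV has them. Camera axes: x right, y down, z forward; pixel columns grow to the right and rows downward; lengths in mm; the calibration is good to about 2 mm. A picture is of the moment at which its call begins.
- ctrl.sign_off(): hands the job in, once; it reports no verdict.
The state is a dict: "t": time; "joints": joint angles; "joint_velocities": joint speeds; "tau": joint torques, N m; "ee_pos": TCP position; "orientation": TCP orientation; "force": force on the tool from outside, world axes, zero at the start; "moment": the same for the moment, N m; "gripper_width": finger opening in mm.
Only numpy, scipy, OpenCV 4.12 (cv2) and the standard library are available. Lean on these libraries where they do the work, as an engineer would, in place of code of your own. Each camera call takes 0.05 s, during which the arm holds its last target.

## Task

Flip the blue cover leaf of the white two-bay caddy over its spine, from the bay with the dishes to the bay with the spoons, and push it down until it lies flat there. Push it over with the fingertips or the outside of the fingers, never taking the leaf between the fingers, and do not fling it. Leave the sauce bottle, the tin and the shaker where they stand.

Things in the scene. Friction and masses are not known exactly. Their poses are not given: they have to be found in the camera images.
- caddy: White open plastic box fixed to the steel table, 100 (x) x 164 (y) x 74 mm high, walls 6 mm, with a spine wall along its x axis at y = 0 that parts it into two bays. Origin: centre of the underside, on the table. Grey hinge ears (8 mm thick) on both end walls reach x = +-58 mm. The bay on its -y side holds small white dishes with orange fillings, the bay on its +y side holds spoons.
- leaf (a joint): Angle in rad of the blue cover leaf about the spine: 0 = flat over the -y bay (dishes), 1.57 = standing upright, 3.14 = flat over the +y bay (spoons), end stops at 0 and 3.14. It starts a little ajar. The hinge is stiff (about 0.15 N m): the leaf stays where it is left and must be pushed all the way, with about 1 to 3 N at the free edge.
- leaf_hinge (a point): Point on the hinge axis, mid-length, 78 mm above the table. The axis runs along the caddy's x. The point turns with the leaf: its -y axis points from the spine along the leaf to the free edge.
- leaf_panel (a point): Centre of the leaf, in the middle of its thickness. The leaf is a rigid blue plate 5 mm thick, 90 mm along the spine (x), reaching from the spine to 120 mm from the hinge axis, mass about 100 g. x runs along the spine, y towards the spine, z is normal to the plate (up while the leaf lies at joint 0).
- leaf_edge (a point): Middle of the leaf's free edge, 120 mm from the hinge axis; the edge is a yellow round bead 8 mm thick. The free edge overhangs the caddy's long outer wall by 38 mm, with nothing beneath it down to the table, so that a finger can go under it.
- sauce: Yellow bottle with a red cap, loose, 52 mm diameter, 150 mm tall. Origin: centre of its underside. To be left alone.
- tin: Open steel cup, loose, 68 mm diameter, 70 mm tall. Origin: centre of its underside. To be left alone.
- shaker: White jar with a steel cap, loose, 44 mm diameter, 90 mm tall. Origin: centre of its underside. To be left alone.
Things that resemble listed ones, but are neither listed nor needed, are in the scene too. Leave any purple look-alike of the caddy alone.

How it is judged:
By the outcome, as a careful person would: the job done as asked, in the order asked, and still so for the second after the job is handed in, with the robot touching nothing.
It also fails if it takes over 58 s, if anything falls off the work surface, if the arm or the gripper's body presses on something with over 40 N, if the wrist force passes 120 N, or if a joint passes its speed limit or range.

## Working session

There is one attempt and no reset: what is moved stays moved. The work goes in short steps, Python scripts to look and compute and a shell command to move; the robot and the scene stay as the last step left them, time stands still between calls to the robot, and variables do not carry over. Pictures are saved under pics/ and viewed, and the job is handed in when it is done.

```bash
ls; mkdir -p pics; python3 - <<'E'
from plant import ctrl, imaging
import cv2,numpy as np
o=ctrl.get_obs();print(o, ctrl.pinch_z)
for n in("top","side","wrist"):
    s=imaging.snapshot(n);cv2.imwrite(f"pics/{n}0.png",s["color"]);np.savez(f"pics/{n}0.npz",**s)
    print(n,s["fx"],s["cx"],s["cy"],s["rvec"],s["tvec"])
E
```

```text
pics
{'t': 0.0, 'joints': array([ 1.23414194e+00,  2.64752385e-01,  1.60532775e+00,  4.09629579e-05,
        1.27368298e+00, -3.69216767e-02]), 'joint_velocities': array([ 1.43744146e-03,  3.87958018e-04,  1.43629834e-03, -7.92317613e-05,
       -6.04400163e-04,  1.75490823e-03]), 'tau': array([ 3.44274144e-03, -5.02113712e+01, -3.56879961e+01,  7.30580022e-02,
        2.92635866e-02, -1.80119023e-04]), 'ee_pos': array([199.08049447, 644.25794869, 237.41348196]), 'orientation': array([-0.46901109, -3.10593751,  0.00333816]), 'force': array([-0.43367388,  0.00093332,  0.43483673]), 'moment': array([-0.00268044,  0.00183678,  0.02156118]), 'gripper_width': 87.82088437825526} 18.700000000000003
top 382.02244553023553 321.75013829194563 195.61428768562953 [ 2.15408717 -2.17171792  0.15551809] [ 73.88759363 539.00423292 854.78474061]
side 435.27879979385034 314.48315347391684 203.26009122043843 [ 0.44677162 -2.76302993  1.17953281] [ 542.43535501  131.21887293 1003.5804493 ]
wrist 328.7619355053542 328.5904122844981 200.6705954383353 [-2.33914919 -1.72724079 -0.2393165 ] [-674.09252754  -37.8688213   387.81334192]
```

View pics/top0.png

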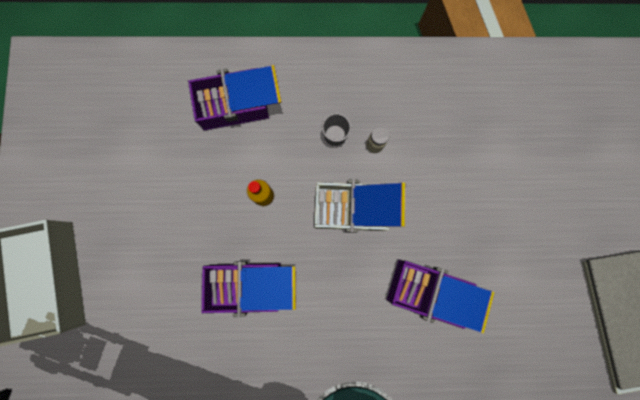

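View pics/side0.png

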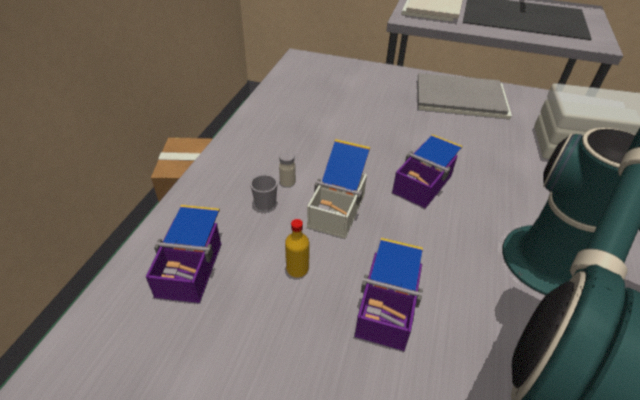

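View pics/wrist0.png

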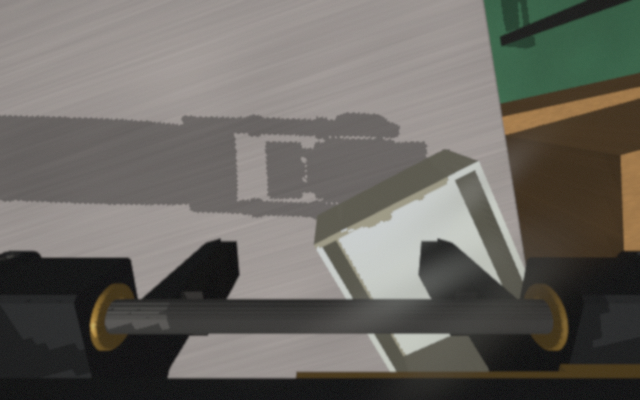

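The top view shows four caddies. Three are purple look-alikes at (235,98), (250,288) and (440,297), and the only white one is at about (358,206). Its spoons are on the left (world +y) and the blue leaf is on the right, with its free edge at (404,205). The bottle is at (259,191), the tin at (336,130) and the shaker at (378,140). I choose the white caddy. Next I'll take a close crop and measure it.

```bash
cat > h.py <<'E'
import numpy as np,cv2
def world(s,mask):
    v,u=np.nonzero(mask&(s["depth"]>0)); z=s["depth"][v,u].astype(float)
    c=np.stack([(u-s["cx"])/s["fx"]*z,(v-s["cy"])/s["fy"]*z,z],1)
    R=cv2.Rodrigues(np.array(s["rvec"],float))[0]
    return (c-np.array(s["tvec"]).ravel())@R,u,v
def ray(s,u,v,z):
    R=cv2.Rodrigues(np.array(s["rvec"],float))[0]; C=-R.T@np.array(s["tvec"]).ravel()
    d=R.T@np.array([(u-s["cx"])/s["fx"],(v-s["cy"])/s["fy"],1]); return C+d*(z-C[2])/d[2]
def hsv(s): return cv2.cvtColor(s["color"],cv2.COLOR_BGR2HSV)
def box(s,m,u0,u1,v0,v1):
    k=np.zeros(m.shape,bool);k[v0:v1,u0:u1]=1;return m&k
E
python3 - <<'E'
import numpy as np,cv2
from h import *
S={n:dict(np.load(f"pics/{n}0.npz")) for n in("top","side")}
cr=[cv2.resize(S["top"]["color"][160:250,290:430],(780,500))[:,:,:],]
cv2.imwrite("pics/crop_top.png",cr[0])
cv2.imwrite("pics/crop_side.png",cv2.resize(S["side"]["color"][130:245,230:390],(780,560)))
for n,b in(("top",(305,415,170,240)),("side",(300,375,135,240))):
    s=S[n];H=hsv(s)
    m=(H[...,0]>100)&(H[...,0]<125)&(H[...,1]>150)
    P,u,v=world(s,box(s,m,*b)); c=P.mean(0);_,_,V=np.linalg.svd(P-c)
    print(n,"blue",len(P),c.round(1),V.round(3).tolist(),P.min(0).round(),P.max(0).round())
    m=(H[...,0]>15)&(H[...,0]<32)&(H[...,1]>120)
    if n=="top": b=(395,415,170,240)
    else: b=(325,375,135,155)
    P,u,v=world(s,box(s,m,*b)); print("bead",len(P),P.mean(0).round(1),P.min(0).round(),P.max(0).round())
    m=box(s,(H[...,1]<60)&(H[...,2]>0),*((300,415,170,240)if n=="top" else(300,375,135,240)))
    P,u,v=world(s,m);P=P[P[:,2]>68];print("rim",len(P),P.mean(0).round(1),P.min(0).round(),P.max(0).round(),cv2.minAreaRect(P[:,:2].astype(np.float32)))
s=S["top"]
for nm,u,v,z in(("sauce",254,187,150),("tin",337,124,70),("shaker",380,134,90)): print(nm,ray(s,u,v,z).round())
for nm,b in (("sauce",(245,275,175,208)),("tin",(318,352,112,148)),("shaker",(365,392,126,155))):
    P,_,_=world(s,box(s,np.ones((400,640),bool),*b)); Q=P[P[:,2]>40];print(nm,Q.mean(0).round(),Q.min(0).round(),Q.max(0).round())
E
```

```text
top blue 1871 [509.  -45.7 113.1] [[-0.039, -0.836, 0.548], [0.999, -0.047, -0.001], [0.027, 0.547, 0.837]] [465. -90.  81.] [554.   3. 144.]
bead 140 [503.9 -93.4 144.6] [462. -98. 141.] [551. -88. 149.]
rim 637 [507.8  21.7  76.6] [455. -92.  68.] [570.  86. 144.] ((512.2796020507812, -2.2307586669921875), (175.33839416503906, 115.54986572265625), 86.7750473022461)
side blue 1425 [507.9 -43.9 110. ] [[-0.038, -0.837, 0.545], [0.999, -0.047, -0.002], [-0.027, -0.545, -0.838]] [464. -91.  79.] [553.   3. 141.]
bead 62 [506.2 -99.1 138.4] [ 462. -297.   -6.] [596. -88. 146.]
rim 504 [506.1  23.5  76.8] [452. -93.  68.] [569.  89. 142.] ((509.8192443847656, -2.4862136840820312), (180.6959686279297, 115.31587219238281), 86.70116424560547)
sauce [543. 208. 150.]
tin [700.  34.  70.]
shaker [670. -61.  90.]
sauce [539. 204. 108.] [519. 184.  41.] [570. 234. 154.]
tin [699.  35.  61.] [660.   4.  40.] [727.  68.  73.]
shaker [664. -58.  80.] [647. -80.  42.] [688. -39.  93.]
```

```bash
python3 -c "
import cv2,numpy as np
a=cv2.imread('pics/crop_top.png');b=cv2.imread('pics/crop_side.png')
a=cv2.resize(a,(400,257));b=cv2.resize(b,(400,288));b=b[:257]
cv2.imwrite('pics/crops.png',np.hstack([a,b]))"
```

```text
(no output)
```

View pics/crops.png

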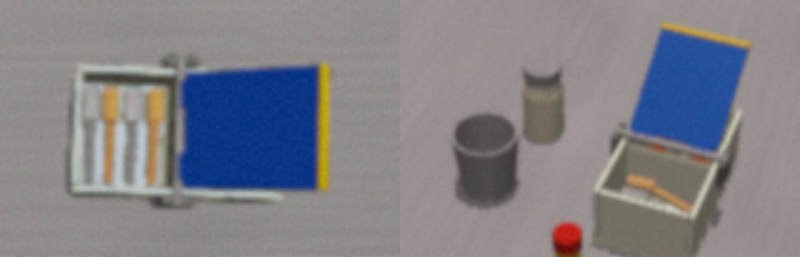

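The crop confirms it: a white two-bay caddy with spoons on the +y side and the blue leaf ajar at about 33° over the dishes. The hinge is near (510, 5, 78) and the yaw is about -2.7°. I'll move to the open side of the free edge at safe height, with the jaws shut and aligned along the spine.

```bash
python3 -m creep '{"offset":[[-2.5,-3.2,-1],[-5,-6.5,-2],[-7.5,-9.7,-2],[-10,-13,-2],[-12.5,-16.2,-2],[-15,-19.5,-2],[-17.5,-22.7,-2],[-20,-26,-2],[-22.5,-29.2,-2],[-25,-32.5,-2],[-27.5,-35.7,-2],[-30,-39,-2],[-32.5,-42.2,-2],[-35,-45.5,-2],[-37.5,-48.7,-2],[-40,-52,-2],[-42.5,-55,-2],[-45,-58.2,-2],[-47.5,-61.5,-2],[-50,-64.7,-2]],"dr":[[0,0,4],[0,0,8],[0,0,12],[0,0,16],[0,0,20],[0,0,24],[0,0,28],[0,0,32],[0,0,36],[0,0,40],[0,0,44],[0,0,48],[0,0,52],[0,0,56],[0,0,60],[0,0,64],[0,0,68],[0,0,72],[0,0,75.5],[0,0,75.5]]}' 1 20
```

```text
t: 1.82
ee_pos: [486.0, -123.1, 258.6]
orientation: [2.276, 2.165, 0.0]
force: [1.2, -0.0, -0.6]
gripper_width: 0.6
```

```bash
cat > plan.py <<'E'
import numpy as np
from scipy.spatial.transform import Rotation as Ro
from plant import ctrl
H=np.array([510.,5.5,78.]); yaw=np.radians(-2.7)
cx=np.array([np.cos(yaw),np.sin(yaw),0]); cy=np.array([-np.sin(yaw),np.cos(yaw),0]); cz=np.array([0,0,1.])
def pose(y,z,a):      # caddy y,z relative to hinge, tilt deg
    a=np.radians(a); tx=np.cos(a)*cy+np.sin(a)*cz; tz=np.sin(a)*cy-np.cos(a)*cz
    return H+y*cy+z*cz, Ro.from_matrix(np.stack([tx,cx,tz],1))
def cont(th,lead=0):  # contact pose, th deg
    t=np.radians(th); d=np.array([-np.cos(t),np.sin(t)]); n=np.array([-np.sin(t),-np.cos(t)])
    a=np.interp(th,[33,85,90,180],[35,0,0,0]); ar=np.radians(a)
    tx=np.array([np.cos(ar),np.sin(ar)]); f=np.array([np.sin(ar),-np.cos(ar)])
    if th<=90: p=120*d-13*tx+np.interp(th,[33,90],[15,20])*f
    else: p=np.interp(th,[90,100],[100,98])*d+np.interp(th,[90,100],[4,2.5])*n-np.array([9,0])
    p=p-lead*n
    return p[0],p[1],a
def show(poses,ref=None):
    o=ctrl.get_obs(); p0=o["ee_pos"];R0=Ro.from_rotvec(o["orientation"])
    if ref: p0,R0=pose(*ref)
    O=[];D=[]
    for q in poses:
        p,R=pose(*q); O.append(np.round(R0.inv().apply(p-p0)/10,1).tolist()); D.append(np.round(np.degrees((R0.inv()*R).as_rotvec())).astype(int).tolist())
    print("offset",O);print("dr",D)
def now():
    o=ctrl.get_obs(); d=o["ee_pos"]-H; tz=Ro.from_rotvec(o["orientation"]).as_matrix()[:,2]
    print("t",round(o["t"],2),"caddy xyz",[round(float(d@k),1) for k in(cx,cy,cz)],"tilt",np.degrees(np.arctan2(tz@cy,-tz@cz)).round(1),"F",o["force"].round(1))
E
python3 - <<'E'
from plan import *
import numpy as np
now(); c=cont(33); a=np.radians(35); print(c)
y,z=c[0]-30*np.cos(a),c[1]-30*np.sin(a)
show([(y-57,200,35),(y-57,z+82,35),(y,z,35)])
E
```

```text
t 1.82 caddy xyz [-17.9, -129.6, 180.6] tilt 0.0 F [ 1.2 -0.  -0.6]
(np.float64(-102.68579818394208), np.float64(45.61290986490477), np.float64(35.0))
offset [[-5.5, 1.8, -1.9], [-5.5, 1.8, 7.0], [0.2, 1.8, 15.2]]
dr [[0, 35, 0], [0, 35, 0], [0, 35, 0]]
```

```bash
python3 -m creep '{"offset":[[-2.5,0.5,-1],[-4.5,1,-1.5],[-5.5,1.8,-1.9],[-5.5,1.8,0],[-5.5,1.8,2],[-5.5,1.8,4],[-5.5,1.8,6],[-5.5,1.8,7],[-4.7,1.8,8.2],[-4,1.8,9.3],[-3.2,1.8,10.4],[-2.4,1.8,11.5],[-1.6,1.8,12.6],[-0.8,1.8,13.8],[-0.3,1.8,14.5],[0.2,1.8,15.2],[0.2,1.8,15.2],[0.2,1.8,15.2],[0.2,1.8,15.2]],"dr":[[0,6,0],[0,12,0],[0,18,0],[0,24,0],[0,30,0],[0,35,0],[0,35,0],[0,35,0],[0,35,0],[0,35,0],[0,35,0],[0,35,0],[0,35,0],[0,35,0],[0,35,0],[0,35,0],[0,35,0],[0,35,0],[0,35,0]]}'
python3 - <<'E'
from plan import *
now()
show([cont(30)]+[cont(t,1) for t in np.arange(33,84,3)])
from plant import imaging; import cv2
cv2.imwrite("pics/top1.png",imaging.snapshot("top")["color"][120:280,250:500])
cv2.imwrite("pics/side1.png",imaging.snapshot("side")["color"][60:300,200:460])
a=cv2.resize(cv2.imread("pics/top1.png"),(400,256));b=cv2.resize(cv2.imread("pics/side1.png"),(390,360))
c=np.zeros((360,790,3),np.uint8);c[:256,:400]=a;c[:,400:]=b;cv2.imwrite("pics/c1.png",c)
E
```

```text
t: 3.4
ee_pos: [504.5, -120.1, 107.2]
orientation: [-1.921, -1.834, -0.606]
force: [0.8, -0.8, 0.5]
gripper_width: 0.1
t 3.4 caddy xyz [0.5, -125.7, 29.2] tilt 35.0 F [ 0.8 -0.8  0.5]
offset [[2.3, -0.0, 0.2], [2.9, -0.0, -0.1], [3.5, -0.0, -0.3], [4.0, -0.0, -0.5], [4.6, -0.0, -0.7], [5.1, -0.0, -0.8], [5.7, -0.0, -0.9], [6.3, -0.0, -1.0], [6.8, -0.0, -1.1], [7.4, -0.0, -1.1], [8.0, -0.0, -1.1], [8.6, -0.0, -1.1], [9.1, -0.0, -1.0], [9.7, -0.0, -0.9], [10.2, -0.0, -0.8], [10.8, -0.0, -0.6], [11.3, -0.0, -0.4], [11.8, -0.0, -0.2]]
dr [[0, 0, 0], [0, 0, 0], [0, -2, 0], [0, -4, 0], [0, -6, 0], [0, -8, 0], [0, -10, 0], [0, -12, 0], [0, -14, 0], [0, -16, 0], [0, -18, 0], [0, -20, 0], [0, -22, 0], [0, -24, 0], [0, -26, 0], [0, -28, 0], [0, -30, 0], [0, -32, 0]]
```

View pics/c1.png

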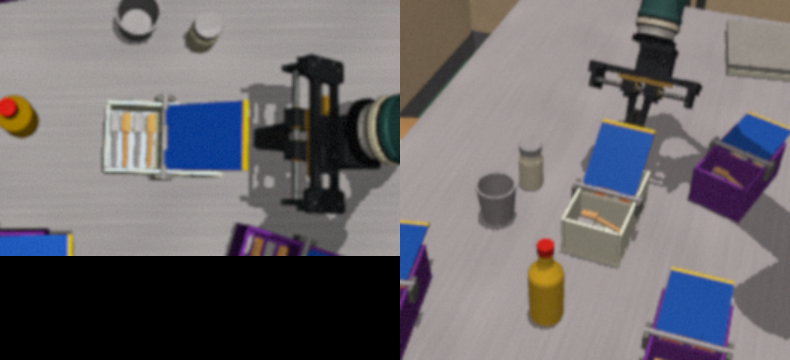

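The shut fingers point under the yellow bead (crop at about (250,135)) and touch nothing yet. I'll make a first gentle push and check it.

```bash
python3 -m creep '{"offset":[[0.8,0,0.1],[1.6,0,0.2],[2.3,0,0.2],[2.6,0,0.1],[2.9,0,-0.1],[3.2,0,-0.2],[3.5,0,-0.3],[3.8,0,-0.4],[4.0,0,-0.5],[4.3,0,-0.6],[4.6,0,-0.7],[4.6,0,-0.7]],"dr":[[0,0,0],[0,0,0],[0,0,0],[0,0,0],[0,0,0],[0,-1,0],[0,-2,0],[0,-3,0],[0,-4,0],[0,-5,0],[0,-6,0],[0,-6,0]]}'
cat > look.py <<'E'
import sys,cv2,numpy as np
from plant import imaging
from plan import *; from h import *
now(); k=sys.argv[1]
tiles=[]
for n,b in(("top",(310,420,165,250)),("side",(270,385,100,240))):
    s=imaging.snapshot(n);H_=hsv(s);m=(H_[...,0]>100)&(H_[...,0]<125)&(H_[...,1]>150)
    P,u,v=world(s,box(s,m,*b)); Q=P-H; r=np.hypot(Q@cy,Q[:,2]); ok=(r<125)&(r>25)&(abs(Q@cx)<60)&(Q[:,2]>-5)
    if ok.sum()>20:
        th=np.degrees(np.arctan2(Q[ok][:,2],-(Q[ok]@cy))); print(n,ok.sum(),"theta med",np.median(th).round(1), "far",np.median(th[r[ok]>80]).round(1))
    c=s["color"][100:280,250:450] if n=="top" else s["color"][90:270,210:410]
    tiles.append(cv2.resize(c,(400,360)))
cv2.imwrite(f"pics/l{k}.png",np.hstack(tiles))
E
python3 look.py 2
```

```text
t: 4.5
ee_pos: [506.0, -85.4, 140.0]
orientation: [-1.987, -1.899, -0.514]
force: [0.7, -1.3, 1.0]
gripper_width: 0.4
t 4.5 caddy xyz [0.3, -91.0, 62.0] tilt 28.9 F [ 0.7 -1.3  1. ]
top 1424 theta med 45.4 far 45.3
side 1264 theta med 44.1 far 44.3
```

View pics/l2.png

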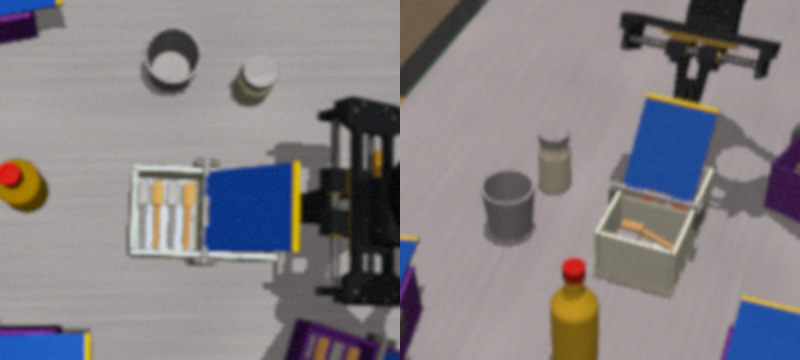

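The leaf has risen to about 43° with the fingers on its bead at (298,205), as planned. I'll carry on.

```bash
python3 - <<'E'
from plan import *
show([cont(t,1) for t in np.arange(44.5,93,2.5)])
E
```

```text
offset [[0.3, -0.0, -0.2], [0.8, -0.0, -0.4], [1.2, -0.0, -0.5], [1.7, -0.0, -0.6], [2.2, -0.0, -0.7], [2.7, 0.0, -0.8], [3.1, 0.0, -0.8], [3.6, 0.0, -0.8], [4.1, 0.0, -0.8], [4.6, 0.0, -0.8], [5.0, 0.0, -0.8], [5.5, 0.0, -0.7], [6.0, 0.0, -0.6], [6.4, 0.0, -0.5], [6.9, 0.0, -0.4], [7.3, 0.0, -0.3], [7.8, 0.0, -0.1], [8.2, 0.0, 0.1], [8.7, 0.0, 0.4], [9.1, 0.0, 0.7]]
dr [[0, -2, 0], [0, -3, 0], [0, -5, 0], [0, -7, 0], [0, -9, 0], [0, -10, 0], [0, -12, 0], [0, -14, 0], [0, -15, 0], [0, -17, 0], [0, -19, 0], [0, -20, 0], [0, -22, 0], [0, -24, 0], [0, -25, 0], [0, -27, 0], [0, -29, 0], [0, -29, 0], [0, -29, 0], [0, -29, 0]]
```

```bash
python3 -m creep '{"offset":[[0.4,0,-0.2],[0.8,0,-0.4],[1.2,0,-0.5],[1.7,0,-0.6],[2.2,0,-0.7],[2.7,0,-0.8],[3.1,0,-0.8],[3.6,0,-0.8],[4.1,0,-0.8],[4.6,0,-0.8],[5,0,-0.8],[5.5,0,-0.7],[6,0,-0.6],[6.4,0,-0.5],[6.9,0,-0.4],[7.3,0,-0.3],[7.8,0,-0.1],[8.2,0,0.1],[8.7,0,0.4],[9.1,0,0.7]],"dr":[[0,-2,0],[0,-3,0],[0,-5,0],[0,-7,0],[0,-9,0],[0,-10,0],[0,-12,0],[0,-14,0],[0,-15,0],[0,-17,0],[0,-19,0],[0,-20,0],[0,-22,0],[0,-24,0],[0,-25,0],[0,-27,0],[0,-29,0],[0,-29,0],[0,-29,0],[0,-29,0]]}'
python3 look.py 3;  python3 - <<'E'
from plan import *
show([cont(t,1) for t in np.arange(93,143,2.5)])
E
```

```text
t: 6.27
ee_pos: [509.5, -2.6, 176.9]
orientation: [-2.272, -2.169, -0.001]
force: [-0.4, -1.7, 1.7]
gripper_width: 0.4
t 6.27 caddy xyz [-0.1, -8.1, 98.9] tilt 0.1 F [-0.4 -1.7  1.7]
side 915 theta med 94.9 far 94.9
offset [[0.2, 0.0, -0.1], [0.6, 0.0, -0.0], [1.1, 0.0, 0.1], [1.5, 0.0, 0.2], [2.0, 0.0, 0.3], [2.4, 0.0, 0.4], [2.8, 0.0, 0.5], [3.2, 0.0, 0.6], [3.6, 0.0, 0.8], [4.0, 0.0, 0.9], [4.4, 0.0, 1.1], [4.7, 0.0, 1.3], [5.1, 0.0, 1.6], [5.5, 0.0, 1.8], [5.8, 0.0, 2.0], [6.2, 0.0, 2.3], [6.5, 0.0, 2.6], [6.8, 0.0, 2.9], [7.1, 0.0, 3.2], [7.4, 0.0, 3.5]]
dr [[0, 0, 0], [0, 0, 0], [0, 0, 0], [0, 0, 0], [0, 0, 0], [0, 0, 0], [0, 0, 0], [0, 0, 0], [0, 0, 0], [0, 0, 0], [0, 0, 0], [0, 0, 0], [0, 0, 0], [0, 0, 0], [0, 0, 0], [0, 0, 0], [0, 0, 0], [0, 0, 0], [0, 0, 0], [0, 0, 0]]
```

View pics/l3.png

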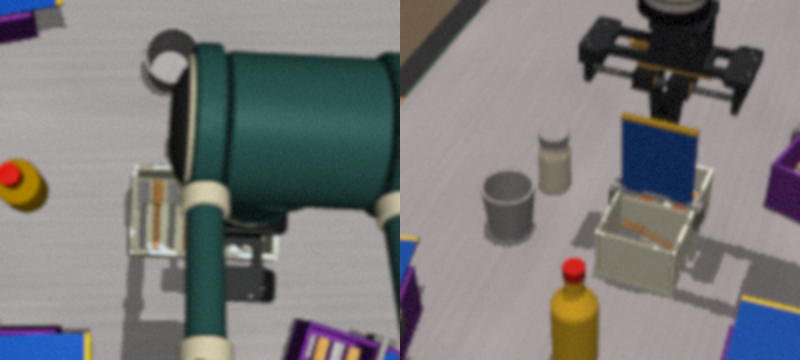

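The leaf stands just past upright, with the fingers behind it in the side view at (670,105). I'll keep pushing along the arc with the fingertips.

```bash
python3 -m creep '{"offset":[[0.2,0,-0.1],[0.6,0,0],[1.1,0,0.1],[1.5,0,0.2],[2,0,0.3],[2.4,0,0.4],[2.8,0,0.5],[3.2,0,0.6],[3.6,0,0.8],[4,0,0.9],[4.4,0,1.1],[4.7,0,1.3],[5.1,0,1.6],[5.5,0,1.8],[5.8,0,2],[6.2,0,2.3],[6.5,0,2.6],[6.8,0,2.9],[7.1,0,3.2],[7.4,0,3.5]],"dr":[[0,0,0],[0,0,0],[0,0,0],[0,0,0],[0,0,0],[0,0,0],[0,0,0],[0,0,0],[0,0,0],[0,0,0],[0,0,0],[0,0,0],[0,0,0],[0,0,0],[0,0,0],[0,0,0],[0,0,0],[0,0,0],[0,0,0],[0,0,0]]}'
python3 look.py 4;  python3 - <<'E'
from plan import *
show([cont(t,1) for t in np.arange(143,181,2.5)])
E
```

```text
t: 8.03
ee_pos: [513.0, 70.9, 141.5]
orientation: [2.273, 2.169, -0.0]
force: [-1.2, -0.6, -0.3]
gripper_width: 0.5
t 8.03 caddy xyz [-0.1, 65.5, 63.5] tilt -0.0 F [-1.2 -0.6 -0.3]
top 64 theta med 136.7 far 140.0
side 37 theta med 139.6 far 136.8
offset [[0.3, 0.0, 0.3], [0.5, 0.0, 0.6], [0.8, 0.0, 1.0], [1.0, 0.0, 1.4], [1.2, 0.0, 1.7], [1.4, 0.0, 2.1], [1.6, 0.0, 2.5], [1.7, 0.0, 2.9], [1.9, 0.0, 3.3], [2.0, 0.0, 3.7], [2.1, 0.0, 4.1], [2.2, 0.0, 4.6], [2.2, 0.0, 5.0], [2.3, 0.0, 5.4], [2.3, 0.0, 5.8], [2.3, 0.0, 6.3]]
dr [[0, 0, 0], [0, 0, 0], [0, 0, 0], [0, 0, 0], [0, 0, 0], [0, 0, 0], [0, 0, 0], [0, 0, 0], [0, 0, 0], [0, 0, 0], [0, 0, 0], [0, 0, 0], [0, 0, 0], [0, 0, 0], [0, 0, 0], [0, 0, 0]]
```

View pics/l4.png

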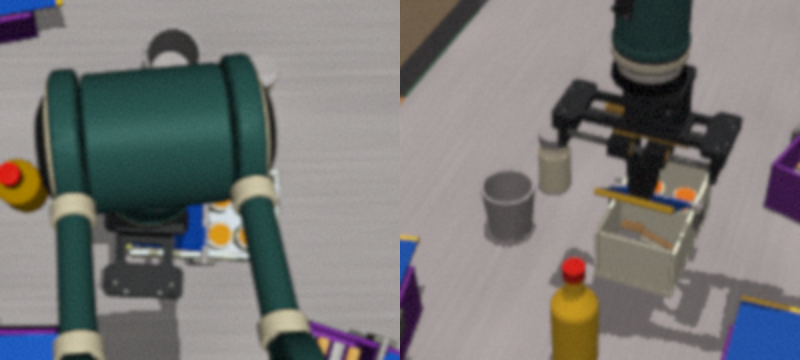

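The leaf is at about 138° over the spoon bay, with the fingertips on top of it (side view, leaf at (640,198)). I'll go down to about 173° and check the force.

```bash
python3 -m creep '{"offset":[[0.3,0,0.3],[0.5,0,0.6],[0.8,0,1],[1,0,1.4],[1.2,0,1.7],[1.4,0,2.1],[1.6,0,2.5],[1.7,0,2.9],[1.9,0,3.3],[2,0,3.7],[2.1,0,4.1],[2.2,0,4.6],[2.2,0,5],[2.2,0,5]],"dr":[[0,0,0],[0,0,0],[0,0,0],[0,0,0],[0,0,0],[0,0,0],[0,0,0],[0,0,0],[0,0,0],[0,0,0],[0,0,0],[0,0,0],[0,0,0],[0,0,0]]}'
python3 -m creep '{"offset":[[0,0,0.3],[0,0,0.6],[0,0,0.9],[0,0,1],[0,0,1]],"dr":[[0,0,0],[0,0,0],[0,0,0],[0,0,0],[0,0,0]]}'; python3 look.py 5
```

```text
t: 9.3
ee_pos: [513.2, 92.7, 90.7]
orientation: [-2.272, -2.168, 0.002]
force: [-0.3, -0.2, -0.1]
gripper_width: 0.5
t: 9.72
ee_pos: [513.8, 92.6, 81.5]
orientation: [-2.273, -2.169, 0.001]
force: [-0.7, -0.2, 0.1]
gripper_width: 0.5
t 9.72 caddy xyz [-0.3, 87.1, 3.5] tilt -0.0 F [-0.7 -0.2  0.1]
top 239 theta med 176.0 far nan
side 511 theta med 178.5 far 178.8
  return _methods._mean(a, axis=axis, dtype=dtype,
  ret = ret.dtype.type(ret / rcount)
```

View pics/l5.png

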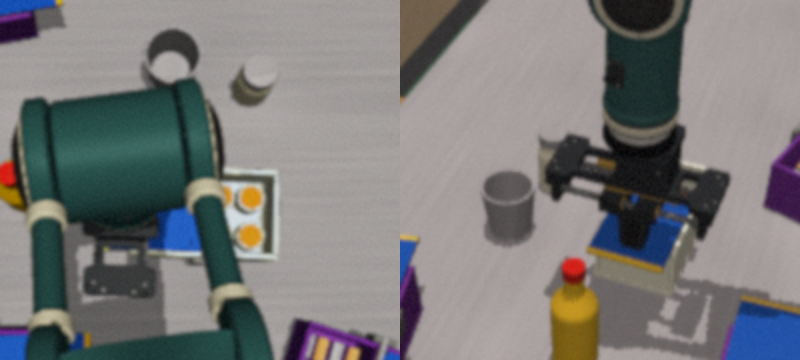

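It is nearly flat, but the force shows no end stop yet. I'll press down in small steps until there is a clear reaction.

```bash
for i in 1; do python3 -m creep '{"offset":[[0,0,0.1],[0,0,0.1],[0,0,0.1]],"dr":[[0,0,0],[0,0,0],[0,0,0]]}'; python3 -m creep '{"offset":[[0,0,0.1],[0,0,0.1],[0,0,0.1]],"dr":[[0,0,0],[0,0,0],[0,0,0]]}'; done
```

```text
t: 10.07
ee_pos: [514.1, 92.6, 80.9]
orientation: [2.273, 2.169, 0.0]
force: [0.1, -0.8, 0.6]
gripper_width: 0.5
t: 10.32
ee_pos: [514.1, 92.6, 80.8]
orientation: [2.273, 2.169, -0.0]
force: [-3.2, -0.9, 7.3]
gripper_width: 0.3
```

```bash
python3 -m creep '{"offset":[[0,0,0.1],[0,0,0.1],[0,0,0.1]],"dr":[[0,0,0],[0,0,0],[0,0,0]]}'
python3 -m creep '{"offset":[[0,0,-0.3],[0,0,-1],[0,0,-2.5],[0,0,-5],[0,0,-8],[0,0,-11],[0,0,-14],[0,0,-17],[-3,0,-19],[-6,0,-19],[-9,0,-19],[-12,0,-19],[-15,0,-19],[-18,0,-19],[-21,0,-19],[-24,0,-19],[-27,0,-19],[-27,0,-19]],"dr":[[0,0,0],[0,0,0],[0,0,0],[0,0,0],[0,0,0],[0,0,0],[0,0,0],[0,0,0],[0,0,0],[0,0,0],[0,0,0],[0,0,0],[0,0,0],[0,0,0],[0,0,0],[0,0,0],[0,0,0],[0,0,0]]}'; python3 look.py 6; python3 - <<'E'
from plant import imaging
from plan import *; from h import *
for n,b in(("top",(305,415,165,250)),("side",(270,385,130,250))):
    s=imaging.snapshot(n);K=hsv(s);m=(K[...,0]>100)&(K[...,0]<125)&(K[...,1]>150)
    P,_,_=world(s,box(s,m,*b)); Q=P-H;q=Q[(abs(Q@cx)<40)&(Q@cy>15)&(Q@cy<112)&(abs(Q[:,2])<40)]
    k=np.polyfit(q@cy,q[:,2],1);print(n,len(q),"slope deg",np.degrees(k[0]).round(2),"z at hinge",(k[1]+78).round(1))
s=imaging.snapshot("top")
for nm,b in (("sauce",(240,275,175,208)),("tin",(318,352,112,148)),("shaker",(365,392,126,155))):
    P,_,_=world(s,box(s,np.ones((400,640),bool),*b)); q=P[P[:,2]>40];print(nm,q.mean(0).round(),q.min(0).round(),q.max(0).round())
E
```

```text
t: 10.57
ee_pos: [514.1, 92.6, 80.7]
orientation: [2.272, 2.169, -0.0]
force: [-4.9, -0.7, 12.0]
gripper_width: 0.2
t: 12.07
ee_pos: [500.9, -181.5, 268.9]
orientation: [2.276, 2.163, -0.003]
force: [-1.1, 0.9, 0.5]
gripper_width: 0.3
t 12.07 caddy xyz [-0.2, -187.2, 190.9] tilt -0.1 F [-1.1  0.9  0.5]
top 1187 theta med 177.6 far 178.2
side 900 theta med 178.5 far 179.0
top 1436 slope deg -0.1 z at hinge 80.4
side 936 slope deg -0.07 z at hinge 78.8
sauce [540. 204. 108.] [519. 184.  41.] [569. 235. 153.]
tin [699.  35.  61.] [661.   4.  40.] [727.  68.  74.]
shaker [664. -58.  80.] [647. -79.  40.] [688. -39.  93.]
```

View pics/l6.png

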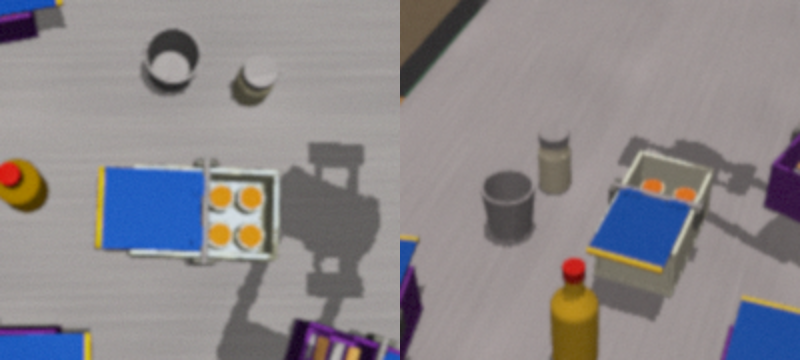

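The leaf lies flat over the spoon bay (crop (155,207), bead at (100,207)) and the dishes are uncovered. The bottle, tin and shaker haven't moved, and the robot is clear of everything.

```bash
python3 -c "
from plant import ctrl
print(ctrl.sign_off(), ctrl.get_obs()['t'])"
```

```text
the job is handed in; nothing more can be done
the job is handed in; nothing more can be done
```

The blue leaf of the white caddy now lies flat over the spoon bay, and I've handed the job in. I pushed it over from about 33° in a slow arc with the shut fingers, never gripping it, and then pressed it down onto its end stop. The arm was backed well clear about 12 s in, of the 58 s allowed.

- **Leaf:** after the arm backed off, the measured slope was within 0.1° of level in both the top and side views. The end stop pushed back with about 12 N, well above the 1–3 N needed to move the leaf.
- **Disagreement:** a rougher angle estimate read 178–179° instead of 180°. It measures the leaf's upper face from the hinge axis, so it reads a degree or two off; I trusted the slope.
- **Other objects:** the bottle, tin and shaker are within about 1 mm of where they started. The purple look-alikes weren't touched, and the wrist forces I read stayed under about 13 N.

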